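# Pack the black-ink calligraphy set into its tray

## Task

Class is over: pack the black-ink calligraphy set into the foam-lined tray, each piece down in the cut-out made for it: the black ink bottle upright in the round blue-floored pocket, the brown stone seal upright in the square yellow-floored one, the black ink stick flat along the white-floored slot, and the pale green brush rest upright along the green-floored slot. The teacher still marks with the red ink, so leave the red bottle and the red ink stick where they are.

Things in the scene. Friction and masses are not known exactly. Their poses are not given: they have to be found in the camera images.
- black_bottle_center (a point): Black ink bottle with black cap and plain white label band, standing: 40 mm in diameter up to a height of 49 mm, cap 28 mm, 72 mm tall, 100 g. Starts on the cream writing mat (fixed, 2 mm thick). Point: its centre, 36 mm above its foot, z up; yaw means nothing. Held here or higher, the fingertips clear the foam at set-down.
- seal_center (a point): Ochre-brown stone seal, a standing square bar 25 x 25 mm, 66 mm tall, 110 g. Starts on the cream writing mat (fixed, 2 mm thick). Point: its centre, 33 mm above its foot; x and y are square to its faces, z up. Held here or higher, the fingertips clear the foam at set-down.
- black_stick_center (a point): Black ink stick lying flat, with thin gold frames on top: 22 mm wide (its x), 74 mm long (its y), 12 mm thick (z up), 30 g. Starts on the cream writing mat (fixed, 2 mm thick). Point: its centre, 6 mm above its underside.
- brush_rest_center (a point): Pale green (celadon) ceramic brush rest, five peaks in a row: base 22 mm wide (x), 78 mm long (y), 8 mm high; peaks 16 mm thick (x), the middle one 11.5 mm long (y) with its top 34 mm above the underside, the next 27, the end ones 22; 90 g. Starts on the cream writing mat (fixed, 2 mm thick). Point: its centre, 17 mm above its underside, z up. Grip the middle peak across x.
- round_insert_floor (a point): For the ink bottle: dark grey foam with one ROUND pocket, 62 mm in diameter, 10 mm deep, BLUE floor. Fixed foam insert, 84 (x) by 110 mm (y), one of four that fill a low fixed tray two by two in varying order; tray rim 22 mm above the desk.  Point: centre of the pocket's floor, 10 mm above the desk, z up.
- square_insert_floor (a point): For the seal: dark grey foam with one SQUARE pocket, 47 x 47 mm (sides along x and y), 10 mm deep, YELLOW floor. Fixed foam insert, 84 (x) by 110 mm (y), one of four that fill a low fixed tray two by two in varying order; tray rim 22 mm above the desk.  Point: centre of the pocket's floor, 10 mm above the desk, z up.
- stick_insert_floor (a point): For the ink stick: grey foam insert (84 x 110 mm) with a slot 44 mm wide (x), 96 mm long (y), 10 mm deep, WHITE floor. Across its middle a 40 mm wide grey-floored finger cut-out runs along x from side to side, floor-deep: open the fingers only some 7 mm each there. Shares the tray with the others. Point: centre of the pocket's floor, 10 mm above the desk, z up.
- rest_insert_floor (a point): For the brush rest: grey foam insert (84 x 110 mm) with a slot 44 mm wide (x), 100 mm long (y), 10 mm deep, GREEN floor. Across its middle a 40 mm wide grey-floored finger cut-out runs along x from side to side, floor-deep: open the fingers only some 7 mm each there. Shares the tray with the others. Point: centre of the pocket's floor, 10 mm above the desk, z up.
- red_bottle_center (a point): Red (vermilion) ink bottle, to be left alone: size and shape of the black one, but red with a red cap; stands among the others on the mat. Point: its centre, 36 mm above its foot.
- red_stick_center (a point): Red (cinnabar) ink stick, to be left alone: size and shape of the black one, but red; lies among the others on the mat. Point: its centre, 6 mm above its underside, length along y. All else on the desk (bowl, inkstone, brushes, paper, bead case) lies beyond 0.75 m ahead or 0.48 m to either side, out of the way.
There are look-alikes about, which are no part of the job. Of the things like the part that bears brush_rest_center, leave any that is purple; of the rest the larger one is meant.

How it is judged:
By the outcome, as a careful person would: the job done as asked, in the order asked, and still so for the second after the job is handed in, with the robot touching nothing.
It also fails if it takes over 115 s, if anything falls off the work surface, if the arm or the gripper's body presses on something with over 40 N, if the wrist force passes 120 N, or if a joint passes its speed limit or range.

## Robot

A 7-joint arm with a two-finger parallel gripper is mounted at the origin on the work surface. World frame = base frame: x ahead of the robot, y to its left, z up, the work surface at z = 0. Lengths are in mm, angles in rad, forces in N, time in s.
With the tool pointing down it reaches from about 425 to 1025 mm from the base axis. Payload 3.6 kg.
Tool frame: the origin (TCP) lies on the front face of the gripper's body, between the roots of the fingers; the fingertips stand 73 mm ahead of it and the grasp point (between the pads) lies 54 mm ahead of it (manip.tcp_to_tips is the distance from the TCP to the fingertips, in mm); z points along the fingers, y is the line along which they close (so a half turn about z gives the same grasp; the last joint's range is limited). The gripper opens to 85 mm and grips with 20 to 120 N. Pads are 22 mm wide; open, the fingers measure 114 mm over their backs; the gripper's body (76 mm by 85 mm) begins 54 mm behind the grasp point. The pads swing forward as they close: fully open they stand 13 mm farther back than shut.
Start: joints at [1.131, 0.591, 0.048, 1.609, -0.033, 0.943, -0.034], TCP at [246.424, -681.839, 303.902] pointing down, gripper open.
Joint ranges: [-2.69, 2.69], [-0.47, 2.24], [-1.27, 1.36], [0.19, 2.51], [-1.53, 4.68], [0.08, 2.07], [-3.09, 3.09]. Speed limits (rad/s): [2.57, 2.57, 3.14, 3.14, 3.14, 3.14, 3.14].

## Interface

Orientations are given as a unit quaternion [w, x, y, z].
In Python, from cell import manip gives the robot as it stands.
- The arm moves only by the shell command python3 -m creep 'ROWS' [FORCE]. ROWS is JSON, a list of rows, each an object of numbers: "x", "y", "z": the shift along the tool's x, y, z in mm; "rx", "ry", "rz": the turn, a rotation vector about the tool's x, y, z in degrees; "claw": the closure in counts, from 0 (fully open) to 255 (shut). In form: [{"x": .., "y": .., "z": .., "rx": .., "ry": .., "rz": .., "claw": ..}, ...]. A call has exactly 5 rows; each row is the pose to reach, as a shift and turn from the pose commanded when the call began, along the tool's axes at that moment; what a row does not reach only later rows make up. A row lasts 1/8 s, in which the tool goes at most 62.5 mm and 10.7 degrees, less where a joint would pass 70% of its speed; a pose out of reach is approached as far as the arm can. A call with a gripper value outside its range is refused whole. The fingers move at their own pace and stop on an object; FORCE is the grip in N (left out, the last holds). Time passes only in rows, so rows that repeat a pose let the fingers close, or fill a call up. It gives the time, the measured TCP pose, the force, the opening and the grip force at its end, in the units of the state.
- manip.state(): the state, without advancing time (a new reading comes with each control period).
- manip.get_image(name): name is "scene" or "top"; returns the picture (384x512x3 uint8, red, green, blue); there is no depth.
- manip.calibration(name): a dict with "vfov" (degrees; the focal length in pixels is half the picture's height over the tangent of half this angle, whatever the lens; pixels are square), "cx", "cy" (the principal point, pixels), "k1" (the pictures are not rectified: a ray, as slopes to the right and down, at radius r is drawn at 1 + k1 r^2 times it, then the intrinsics apply), "rvec" (rotation vector, rad) and "tvec" (3), from world to camera coordinates, as OpenCV has them. Camera axes: x right, y down, z forward; pixel columns grow to the right and rows downward; lengths in mm; the calibration is good to about 2 mm. A picture is of the moment at which its call begins. calibration takes no time and is no camera call.
- manip.finish_job(): hands the job in; it is judged then, once.
The state is a dict: "time": time; "joint_positions": joint angles; "qd": joint speeds; "tau": joint torques, N m; "tool_pos": TCP position; "ee_rot": TCP orientation; "wrist_force": force on the tool from outside, world axes, zero at the start; "torque": the same for the moment, N m; "grip_width": finger opening in mm; "grasp_force": force on a finger pad.
Only numpy, scipy, OpenCV 4.12 (cv2) and the standard library are available. Lean on these libraries where they do the work, as an engineer would, in place of code of your own. Each camera call takes 0.05 s, during which the arm holds its last target. There are 200 camera calls.

## Working session

There is one attempt and no reset: what is moved stays moved. The work goes in short steps, Python scripts to look and compute and a shell command to move; the robot and the scene stay as the last step left them, time stands still between calls to the robot, and variables do not carry over. Pictures are saved under pics/ and viewed, at most 14 in all, crops included, and the job is handed in when it is done.

```bash
ls; mkdir -p pics
python3 - <<'E'
from cell import manip
import cv2
for n in ("scene","top"):
    im=manip.get_image(n); cv2.imwrite(f"pics/{n}0.png",im[:,:,::-1]); print(n,manip.calibration(n))
print(manip.state())
E
```

```text
pics
scene {'vfov': 51.809270489920316, 'cx': 257.06417266842345, 'cy': 189.66832440034378, 'k1': -0.0688003579433304, 'rvec': array([ 1.90230259,  1.08314131, -0.592894  ]), 'tvec': array([-271.72800745, -182.23713878, 1428.17401657])}
top {'vfov': 43.82460285162159, 'cx': 256.9655552323702, 'cy': 197.77851568114903, 'k1': 0.009915268438090015, 'rvec': array([ 2.13782362, -2.12724102,  0.24174909]), 'tvec': array([ -10.63271125,  515.27560652, 1211.65251098])}
{'time': 0.1, 'joint_positions': array([ 1.13051781,  0.59202551,  0.04832542,  1.6097046 , -0.03328763,
        0.94273409, -0.03369705]), 'qd': array([ 0.00026781, -0.00262067, -0.00065012, -0.00362821,  0.0001578 ,
        0.00024893,  0.00048362]), 'tau': array([ 5.77449435e-03, -5.49996185e+01,  1.55360296e+00, -1.98825181e+01,
        9.70493595e-03,  3.87442909e-03, -7.62467295e-06]), 'tool_pos': array([ 246.20040036, -681.26685205,  302.85305238]), 'ee_rot': array([-1.00378895e-03,  9.84998907e-01,  1.72557485e-01, -2.45344692e-04]), 'wrist_force': array([0.33648017, 0.35377975, 0.17167555]), 'torque': array([-0.01919595,  0.05039963, -0.00934663]), 'grasp_force': 0.0, 'grip_width': 85.66094445276}
```

View pics/top0.png

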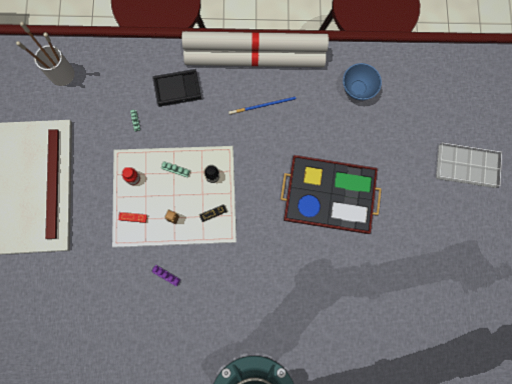

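View pics/scene0.png

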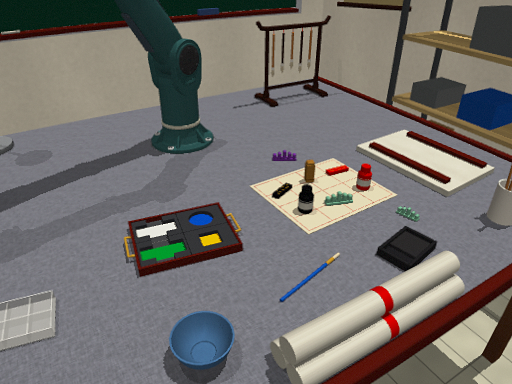

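Candidates in the top view, with my choices:
- **Brush rest:** on-mat green (176,168), small green (135,120) or purple (166,275). I choose (176,168), the larger green.
- **Bottle:** black (211,173) or red (131,176). I choose black.
- **Stick:** black (213,213) or red (133,217). I choose black.
- **Seal:** (172,216), the only one.

Next I check these in a close crop and measure them.

```bash
cat > h.py <<'E'
import numpy as np, cv2
from cell import manip
def cam(n):
    c=manip.calibration(n); f=192/np.tan(np.radians(c['vfov']/2)); R=cv2.Rodrigues(c['rvec'])[0]
    return f,c,R,-R.T@c['tvec']
def rays(n,uv):
    f,c,R,C=cam(n); d=(np.atleast_2d(uv).astype(float)-[c['cx'],c['cy']])/f
    s=d.copy()
    for _ in range(8): s=d/(1+c['k1']*(s**2).sum(1,keepdims=True))
    return C,np.c_[s,np.ones(len(s))]@R
def plane(n,uv,z):
    C,D=rays(n,uv); return (C+D*((z-C[2])/D[:,2])[:,None])[:,:2]
def tri(a,b):
    C1,D1=rays("top",a); C2,D2=rays("scene",b); D1=D1[0]/np.linalg.norm(D1);D2=D2[0]/np.linalg.norm(D2)
    s=np.linalg.lstsq(np.c_[D1,-D2],C2-C1,rcond=None)[0]; p,q=C1+s[0]*D1,C2+s[1]*D2
    return (p+q)/2,np.linalg.norm(p-q)
def proj(n,P):
    f,c,R,C=cam(n); q=np.atleast_2d(P)@R.T+c['tvec']; s=q[:,:2]/q[:,2:]
    return s*(1+c['k1']*(s**2).sum(1,keepdims=True))*f+[c['cx'],c['cy']]
E
python3 - <<'E'
from h import *
im=cv2.imread('pics/top0.png')
cv2.imwrite('pics/c1.png',cv2.resize(im[138:252,106:246],None,fx=5,fy=5,interpolation=cv2.INTER_CUBIC))
print('cams',cam('top')[3],cam('scene')[3])
hsv=cv2.cvtColor(im,cv2.COLOR_BGR2HSV)
def rep(name,lo,hi,box,z):
    x0,y0,x1,y1=box; m=np.zeros(hsv.shape[:2],np.uint8)
    m[y0:y1,x0:x1]=cv2.inRange(hsv,np.array(lo),np.array(hi))[y0:y1,x0:x1]
    k=max(cv2.findContours(m,0,1)[0],key=cv2.contourArea)
    P=plane('top',k[:,0,:],z).astype(np.float32); r=cv2.minAreaRect(P); b=cv2.boxPoints(r)
    e=[b[1]-b[0],b[2]-b[1]]; e=max(e,key=np.linalg.norm)
    n,l,s,c=cv2.connectedComponentsWithStats(m); i=1+s[1:,4].argmax()
    print(name,'px',c[i].round(1),s[i,4],'rect',np.round(r[0],1),np.round(r[1],1),'long-axis deg',round(np.degrees(np.arctan2(e[1],e[0]))%180,1),'cent',plane('top',c[i],z).round(1))
mat=(118,153,228,240); tr=(285,155,380,235)
rep('rest',(55,50,30),(100,255,255),mat,10)
rep('seal',(8,70,40),(25,255,255),(160,203,185,228),55)
rep('bbottle',(0,0,0),(180,255,70),(195,155,230,190),60)
rep('bstick',(0,0,0),(180,255,75),(195,198,232,228),14)
rep('redst',(0,150,60),(8,255,255),(115,205,155,228),14)
rep('redbot',(0,150,60),(8,255,255),(115,160,155,190),50)
rep('blue',(105,120,60),(130,255,255),tr,10)
rep('yellow',(20,120,80),(35,255,255),tr,10)
rep('green',(45,120,50),(80,255,255),tr,10)
rep('white',(0,0,170),(180,50,255),tr,10)
rep('tray',(0,0,0),(180,255,80),(280,150,385,238),20)
E
```

```text
cams [ 270.50889936   29.99608904 1288.2736443 ] [1259.9891688  -441.19059117  603.74304398]
rest px [175.1 169.1] 196 rect [602.6 216.1] [77.1 20.4] long-axis deg 71.7 cent [[601.9 215.9]]
seal px [171.8 216.4] 122 rect [462.7 210.8] [38.8 26.6] long-axis deg 63.8 cent [[463.3 213.5]]
bbottle px [211.6 173.2] 175 rect [576.6 112.5] [43.6 34.3] long-axis deg 1.0 cent [[578.8 112.2]]
bstick px [213.2 213. ] 139 rect [480.2 109.5] [20.3 70.5] long-axis deg 113.7 cent [[479.8 108.8]]
redst px [132.3 217. ] 190 rect [467.4 324.2] [72.5 19. ] long-axis deg 85.5 cent [[467.4 324.6]]
redbot px [129.3 174.4] 165 rect [575.6 329.7] [35.4 34.9] long-axis deg 0.6 cent [[575.7 330. ]]
blue px [308.6 205.6] 397 rect [ 503.1 -150.3] [57.6 58.7] long-axis deg 179.2 cent [[ 502.7 -150.5]]
yellow px [312.7 175.5] 281 rect [ 587.7 -163.3] [47.9 46.1] long-axis deg 80.8 cent [[ 587.6 -163.4]]
green px [352.7 181.8] 541 rect [ 570.1 -273.9] [99.4 44. ] long-axis deg 81.2 cent [[ 570.5 -274. ]]
white px [348.9 212. ] 512 rect [ 485.4 -260.3] [93.9 43. ] long-axis deg 81.5 cent [[ 485.8 -260.6]]
tray px [327.9 191.2] 3159 rect [ 536.6 -210.4] [236.4 174.4] long-axis deg 81.4 cent [[ 541.2 -202.6]]
```

View pics/c1.png

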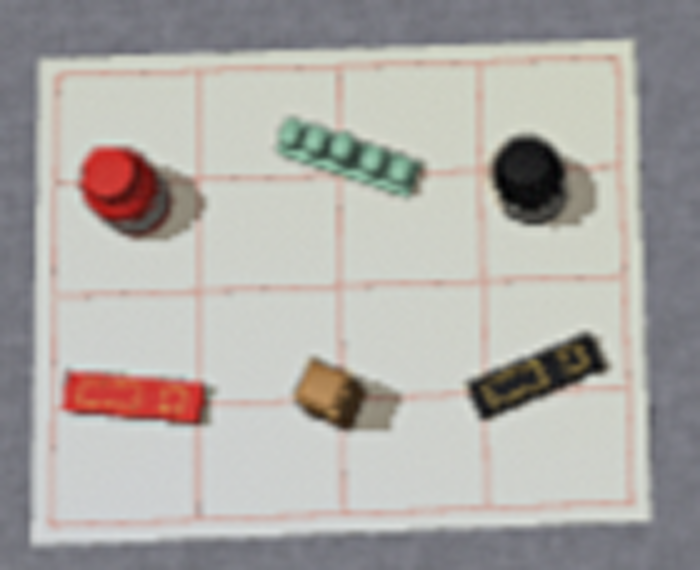

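The crop confirms the choices: black bottle at crop (527,180), green five-peak rest (345,155), seal (333,393) and black stick (540,375). The red pieces are at (122,190) and (135,397). I'll take one refining look at the tall pieces in the scene view and start the wrist turn.

```bash
python3 - <<'E'
from h import *
im=cv2.imread('pics/scene0.png')
cv2.imwrite('pics/c2.png',cv2.resize(im[150:222,265:365],None,fx=8,fy=8,interpolation=cv2.INTER_CUBIC))
g=lambda x,y:np.array([106+(x+.5)/5-.5,138+(y+.5)/5-.5])
print('cap',plane('top',g(526,165),74),'seal',plane('top',g(330,382),68),'peak',plane('top',g(342,147),36))
t=cv2.imread('pics/top0.png'); print(t[160:186:1,206:218,:].max(2))
for n,P in dict(cap=(576,112,74),foot=(576,112,2),seal=(461,211,68),sfoot=(461,211,2),peak=(600,214,36)).items():
    p=proj('scene',P)[0]; print(n,p.round(1),'crop',((p-[265,150]+.5)*8-.5).round(0))
E
python3 -m creep '[{"rz":-10},{"rz":-20},{"rz":-30},{"rz":-40},{"rz":-50}]'
```

```text
cap [[582.17673087 113.58597119]] seal [[467.53441367 212.25410777]] peak [[600.92957518 215.26536117]]
[[208 209 208 209 209 209 208 208 210 208 209 209]
 [209 209 209 210 209 209 208 209 209 208 209 209]
 [208 210 209 211 211 211 210 210 210 209 209 208]
 [209 211 212 213 211 213 212 212 211 211 209 209]
 [211 213 213 198 182 181 180 199 213 214 211 211]
 [212 184 143 115 101 101 101 121 165 199 214 213]
 [182 123  60  36  29  29  30  44  82 126 185 213]
 [120  58  25  23  23  26  25  23  25  46 114 184]
 [ 61  27  25  31  30  25  28  25  25  14  49 125]
 [ 28  29  29  33  32  32  28  30  23  17  14  63]
 [ 24  34  34  35  30  32  34  32  31  22   7  24]
 [ 22  36  34  35  34  35  32  31  31  25  11  12]
 [ 21  36  38  37  38  37  35  35  31  17  11  10]
 [  9  29  35  42  37  35  34  32  21  15  15  12]
 [  6  17  18  32  28  30  24  22  13  13  12  21]
 [ 15  13  16  15  17  15  14  22  15  16  11  17]
 [ 41   8  13  15  19  19  12  15  13  18  19  21]
 [ 59  12   8  15  15  20  16  20  15  21  41  53]
 [113  53  30  23  15  11  14  14  22  31  56  71]
 [151  84  92  74  29  20  17  26  54  59  65  68]
 [166  97  84  77  59  59  55  56  74  75  65  71]
 [200 152  93  74  74  74  74  72  64  55  65 107]
 [213 202 189 166 117  75  67  66  77 111 128 139]
 [212 212 214 208 196 188 189 188 189 194 174 176]
 [210 209 211 212 213 213 214 213 214 213 203 203]
 [207 208 209 209 209 211 211 212 212 211 209 210]]
cap [303.7 185.2] crop [313. 285.]
foot [301.9 208.2] crop [298. 469.]
seal [307.3 160.3] crop [342.  86.]
sfoot [305.7 179.8] crop [329. 242.]
peak [338.4 191.3] crop [590. 334.]validation failed for argument at $[0]...
```

View pics/c2.png

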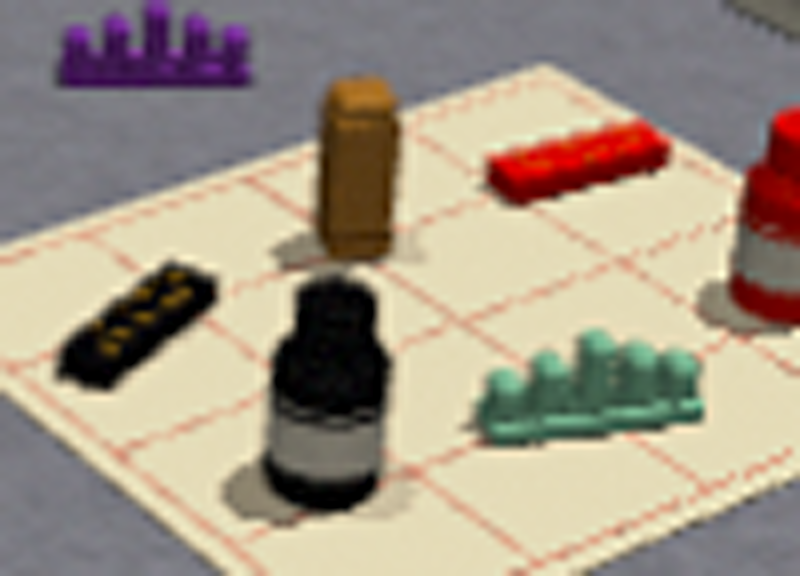

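Scene crop: bottle cap top is at crop (337,290), seal top (362,92) and rest middle peak (597,338). Next I triangulate these.

```bash
python3 - <<'E'
from h import *
g=lambda x,y:np.array([106+(x+.5)/5-.5,138+(y+.5)/5-.5])
s=lambda x,y:np.array([265+(x+.5)/8-.5,150+(y+.5)/8-.5])
print('cap',tri((210.4,169.9),s(337,290)),plane('top',(210.4,169.9),74))
print('seal',tri(g(330,382),s(362,92))); print('peak',tri(g(342,147),s(597,338)))
for n,P,c in (('cap',(580,114,74),0),):print(proj('top',P))
E
python3 -m creep '[{"x":0,"y":0,"z":0,"rx":0,"ry":0,"rz":-10,"claw":0},{"x":0,"y":0,"z":0,"rx":0,"ry":0,"rz":-20,"claw":0},{"x":0,"y":0,"z":0,"rx":0,"ry":0,"rz":-30,"claw":0},{"x":0,"y":0,"z":0,"rx":0,"ry":0,"rz":-40,"claw":0},{"x":0,"y":0,"z":0,"rx":0,"ry":0,"rz":-50,"claw":0}]' 40
```

```text
cap (array([583.93910792, 114.92446142,  75.38581757]), np.float64(0.8403114205580321)) [[584.05377188 114.66821489]]
seal (array([468.17637262, 213.2131682 ,  68.02838703]), np.float64(2.2690718332050395))
peak (array([601.43434693, 215.64236838,  34.55767671]), np.float64(0.3961021574242745))
[[210.62410642 171.4060371 ]]
time: 0.72
tool_pos: [246.2, -681.5, 303.2]
ee_rot: [-0.001, 0.818, 0.575, 0.0]
wrist_force: [-0.4, 0.0, 0.7]
grip_width: 85.7
grasp_force: 0.0
```

```bash
cat >> h.py <<'E'
from scipy.spatial.transform import Rotation as Ro
def to(x,y,z,yaw):
    s=manip.state(); R=Ro.from_quat(s['ee_rot'],scalar_first=True).as_matrix(); p=s['tool_pos']
    cur=np.degrees(np.arctan2(R[1,0],R[0,0])); T=Ro.from_euler('z',yaw,degrees=True).as_matrix()@np.diag([1,-1,-1])
    print('t',round(s['time'],2),'pos',p.round(1),'yaw',cur.round(1),'grip',round(s['grip_width'],1),round(s['grasp_force'],1),'-> shift',(R.T@(np.array([x,y,z])-p)).round(1),'rot',np.degrees(Ro.from_matrix(R.T@T).as_rotvec()).round(1))
E
python3 -c "
from h import *
to(583,114,250,81.4)"; python3 -c "from cell import manip;print(manip.tcp_to_tips)"
```

```text
t 0.72 pos [ 246.2 -681.5  303.2] yaw 70.2 grip 85.7 0.0 -> shift [862.5  47.5  53.9] rot [ -0.1  -0.1 -11.2]
72.6
```

```bash
python3 -m creep '[{"x":60,"y":3,"z":0,"rx":0,"ry":0,"rz":0,"claw":0},{"x":120,"y":6,"z":0,"rx":0,"ry":0,"rz":0,"claw":0},{"x":180,"y":10,"z":0,"rx":0,"ry":0,"rz":0,"claw":0},{"x":240,"y":13,"z":0,"rx":0,"ry":0,"rz":0,"claw":0},{"x":300,"y":16,"z":0,"rx":0,"ry":0,"rz":0,"claw":0}]'
python3 -m creep '[{"x":60,"y":3,"z":0,"rx":0,"ry":0,"rz":0,"claw":0},{"x":120,"y":6,"z":0,"rx":0,"ry":0,"rz":0,"claw":0},{"x":180,"y":10,"z":0,"rx":0,"ry":0,"rz":0,"claw":0},{"x":240,"y":13,"z":0,"rx":0,"ry":0,"rz":0,"claw":0},{"x":300,"y":16,"z":0,"rx":0,"ry":0,"rz":0,"claw":0}]'
python3 -m creep '[{"x":60,"y":4,"z":0,"rx":0,"ry":0,"rz":-3,"claw":0},{"x":120,"y":8,"z":10,"rx":0,"ry":0,"rz":-6,"claw":0},{"x":180,"y":11,"z":20,"rx":0,"ry":0,"rz":-9,"claw":0},{"x":230,"y":14,"z":40,"rx":0,"ry":0,"rz":-11,"claw":0},{"x":262,"y":15,"z":54,"rx":0,"ry":0,"rz":-11,"claw":0}]'
python3 -c "
from h import *
to(583,114,95,81.4)"
```

```text
time: 1.35
tool_pos: [365.1, -403.7, 303.7]
ee_rot: [-0.0, 0.82, 0.573, 0.0]
wrist_force: [0.8, -0.4, 0.9]
grip_width: 85.5
grasp_force: 0.0
time: 1.98
tool_pos: [483.2, -127.8, 303.8]
ee_rot: [0.0, 0.82, 0.573, -0.0]
wrist_force: [1.1, -0.6, -0.4]
grip_width: 85.5
grasp_force: 0.0
time: 2.6
tool_pos: [587.5, 114.4, 248.9]
ee_rot: [-0.001, 0.76, 0.65, 0.0]
wrist_force: [-0.2, -0.5, 0.4]
grip_width: 85.4
grasp_force: 0.0
t 2.6 pos [587.5 114.4 248.9] yaw 81.0 grip 85.4 0.0 -> shift [ -1.3  -4.3 153.9] rot [-0.  -0.1 -0.4]
```

```bash
python3 -m creep '[{"x":-1,"y":-4,"z":40,"rx":0,"ry":0,"rz":0,"claw":0},{"x":-1,"y":-4,"z":80,"rx":0,"ry":0,"rz":0,"claw":0},{"x":-1,"y":-4,"z":120,"rx":0,"ry":0,"rz":0,"claw":0},{"x":-1,"y":-4,"z":145,"rx":0,"ry":0,"rz":0,"claw":0},{"x":-1,"y":-4,"z":158,"rx":0,"ry":0,"rz":0,"claw":0}]'
python3 -m creep '[{"x":0,"y":0,"z":0,"rx":0,"ry":0,"rz":0,"claw":60},{"x":0,"y":0,"z":0,"rx":0,"ry":0,"rz":0,"claw":90},{"x":0,"y":0,"z":0,"rx":0,"ry":0,"rz":0,"claw":120},{"x":0,"y":0,"z":0,"rx":0,"ry":0,"rz":0,"claw":160},{"x":0,"y":0,"z":0,"rx":0,"ry":0,"rz":0,"claw":200}]' 40
python3 -c "
from h import *
to(583,114,92,81.4)
cv2.imwrite('pics/b1.png',cv2.resize(manip.get_image('scene')[110:230,240:400,::-1],None,fx=5,fy=5))"
```

```text
time: 3.22
tool_pos: [582.3, 110.8, 90.2]
ee_rot: [-0.001, 0.761, 0.649, -0.001]
wrist_force: [0.1, 0.1, -0.3]
grip_width: 85.4
grasp_force: 0.0
time: 3.85
tool_pos: [583.7, 111.1, 93.2]
ee_rot: [0.001, 0.761, 0.649, 0.001]
wrist_force: [-1.1, 0.1, 6.2]
grip_width: 39.2
grasp_force: 40.0
t 3.85 pos [583.7 111.1  93.2] yaw 80.9 grip 39.2 40.0 -> shift [ 2.8 -1.1  1.2] rot [ 0.1 -0.  -0.5]
```

View pics/b1.png

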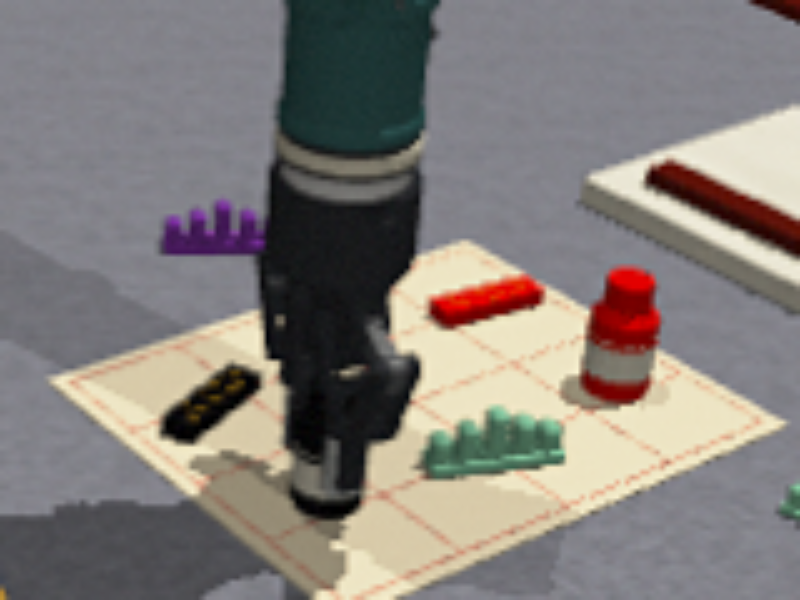

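The bottle is between the pads at crop (325,470) with a 39 mm opening, so it is held. Now I lift and carry it.

```bash
python3 -m creep '[{"x":0,"y":0,"z":-15,"rx":0,"ry":0,"rz":0,"claw":200},{"x":0,"y":0,"z":-35,"rx":0,"ry":0,"rz":0,"claw":200},{"x":0,"y":0,"z":-60,"rx":0,"ry":0,"rz":0,"claw":200},{"x":0,"y":0,"z":-80,"rx":0,"ry":0,"rz":0,"claw":200},{"x":0,"y":0,"z":-90,"rx":0,"ry":0,"rz":0,"claw":200}]'
python3 -c "
from h import *
to(503,-152,180,81.4)"
```

```text
time: 4.53
tool_pos: [583.7, 111.1, 184.2]
ee_rot: [0.001, 0.761, 0.649, 0.001]
wrist_force: [-0.3, 0.2, -1.5]
grip_width: 38.9
grasp_force: 40.4
t 4.53 pos [583.7 111.1 184.2] yaw 80.9 grip 38.9 40.4 -> shift [-272.6  -37.9    3.8] rot [ 0.2 -0.1 -0.5]
```

```bash
python3 -m creep '[{"x":-30,"y":-5,"z":0,"rx":0,"ry":0,"rz":0,"claw":200},{"x":-80,"y":-12,"z":0,"rx":0,"ry":0,"rz":0,"claw":200},{"x":-130,"y":-19,"z":0,"rx":0,"ry":0,"rz":0,"claw":200},{"x":-180,"y":-26,"z":0,"rx":0,"ry":0,"rz":0,"claw":200},{"x":-225,"y":-32,"z":0,"rx":0,"ry":0,"rz":0,"claw":200}]'
python3 -m creep '[{"x":-30,"y":-3,"z":0,"rx":0,"ry":0,"rz":0,"claw":200},{"x":-43,"y":-5,"z":0,"rx":0,"ry":0,"rz":0,"claw":200},{"x":-48,"y":-6,"z":15,"rx":0,"ry":0,"rz":0,"claw":200},{"x":-48,"y":-6,"z":30,"rx":0,"ry":0,"rz":0,"claw":200},{"x":-48,"y":-6,"z":50,"rx":0,"ry":0,"rz":0,"claw":200}]'
python3 -c "
from h import *
to(503,-152,102,81.4)
cv2.imwrite('pics/b2.png',cv2.resize(manip.get_image('scene')[140:290,100:300,::-1],None,fx=4,fy=4))"
```

```text
time: 5.15
tool_pos: [514.9, -108.0, 182.2]
ee_rot: [0.0, 0.761, 0.648, -0.0]
wrist_force: [0.7, -0.6, -0.2]
grip_width: 39.1
grasp_force: 40.4
time: 5.78
tool_pos: [502.8, -150.7, 130.6]
ee_rot: [-0.0, 0.76, 0.65, 0.0]
wrist_force: [0.3, 0.5, -1.5]
grip_width: 39.0
grasp_force: 40.4
t 5.78 pos [ 502.8 -150.7  130.6] yaw 81.0 grip 39.0 40.4 -> shift [-1.3  0.4 28.6] rot [ 0.  -0.1 -0.4]
```

View pics/b2.png

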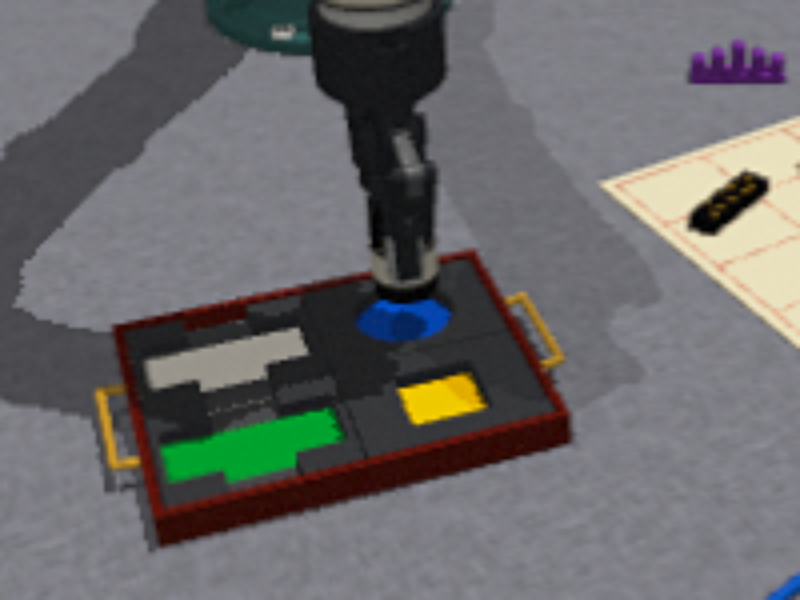

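The bottle (405,290) hangs right over the blue pocket (405,318). I lower it, check for contact, then release.

```bash
python3 -m creep '[{"x":-1,"y":0,"z":12,"rx":0,"ry":0,"rz":0,"claw":200},{"x":-1,"y":0,"z":20,"rx":0,"ry":0,"rz":0,"claw":200},{"x":-1,"y":0,"z":25,"rx":0,"ry":0,"rz":0,"claw":200},{"x":-1,"y":0,"z":28,"rx":0,"ry":0,"rz":0,"claw":200},{"x":-1,"y":0,"z":28,"rx":0,"ry":0,"rz":0,"claw":200}]'
python3 -m creep '[{"x":0,"y":0,"z":1,"rx":0,"ry":0,"rz":0,"claw":110},{"x":0,"y":0,"z":1,"rx":0,"ry":0,"rz":0,"claw":90},{"x":0,"y":0,"z":1,"rx":0,"ry":0,"rz":0,"claw":70},{"x":0,"y":0,"z":1,"rx":0,"ry":0,"rz":0,"claw":60},{"x":0,"y":0,"z":1,"rx":0,"ry":0,"rz":0,"claw":60}]'
python3 -m creep '[{"x":0,"y":0,"z":-15,"rx":0,"ry":0,"rz":0,"claw":50},{"x":0,"y":0,"z":-35,"rx":0,"ry":0,"rz":0,"claw":50},{"x":0,"y":0,"z":-60,"rx":0,"ry":0,"rz":0,"claw":50},{"x":0,"y":0,"z":-80,"rx":0,"ry":0,"rz":0,"claw":50},{"x":0,"y":0,"z":-90,"rx":0,"ry":0,"rz":0,"claw":50}]'
python3 -c "
from h import *
to(467,213,190,65.6)"
```

```text
time: 6.45
tool_pos: [502.1, -153.6, 103.9]
ee_rot: [0.0, 0.761, 0.649, 0.0]
wrist_force: [-0.5, -0.4, -0.8]
grip_width: 39.1
grasp_force: 40.4
time: 7.08
tool_pos: [502.1, -153.6, 102.9]
ee_rot: [0.0, 0.761, 0.649, 0.0]
wrist_force: [-1.0, -0.1, -0.3]
grip_width: 65.2
grasp_force: 0.0
time: 7.7
tool_pos: [502.5, -153.7, 194.7]
ee_rot: [0.001, 0.761, 0.649, 0.001]
wrist_force: [-0.7, 0.2, -0.1]
grip_width: 68.7
grasp_force: 0.0
t 7.7 pos [ 502.5 -153.7  194.7] yaw 80.9 grip 68.7 0.0 -> shift [356.4 -93.3   4.4] rot [ 0.1 -0.  15.3]
```

```bash
python3 -m creep '[{"x":55,"y":-14,"z":0,"rx":0,"ry":0,"rz":3,"claw":30},{"x":110,"y":-28,"z":0,"rx":0,"ry":0,"rz":6,"claw":10},{"x":165,"y":-42,"z":0,"rx":0,"ry":0,"rz":9,"claw":0},{"x":220,"y":-57,"z":0,"rx":0,"ry":0,"rz":12,"claw":0},{"x":275,"y":-72,"z":0,"rx":0,"ry":0,"rz":15,"claw":0}]'
python3 -c "
from h import *
to(467,213,190,65.6)
cv2.imwrite('pics/s1.png',cv2.resize(manip.get_image('scene')[120:290,100:360,::-1],None,fx=3,fy=3))"
```

```text
time: 8.32
tool_pos: [474.3, 131.1, 193.1]
ee_rot: [0.0, 0.84, 0.543, 0.0]
wrist_force: [1.4, 1.0, -0.6]
grip_width: 85.6
grasp_force: 0.0
t 8.32 pos [474.3 131.1 193.1] yaw 65.8 grip 85.6 0.0 -> shift [ 71.7 -40.2   3.1] rot [ 0.  -0.   0.2]
```

View pics/s1.png

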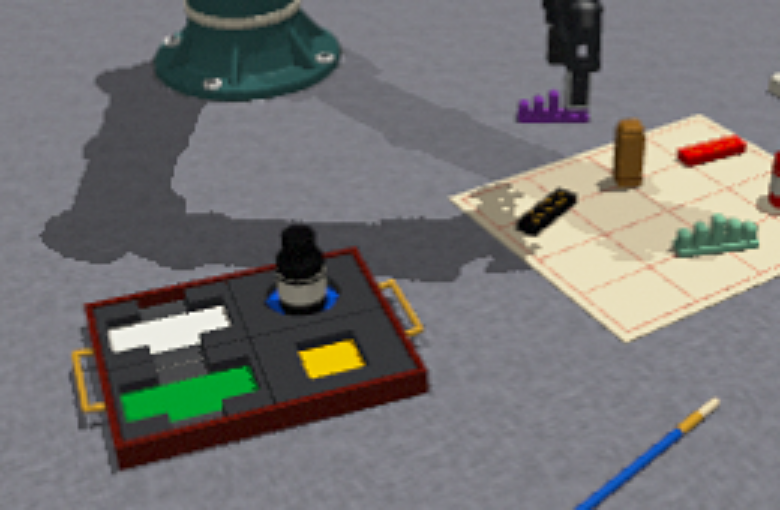

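The bottle stands in the blue pocket (302,300). Next is the seal.

```bash
python3 -m creep '[{"x":35,"y":-20,"z":0,"rx":0,"ry":0,"rz":0,"claw":0},{"x":65,"y":-37,"z":0,"rx":0,"ry":0,"rz":0,"claw":0},{"x":72,"y":-40,"z":5,"rx":0,"ry":0,"rz":0,"claw":0},{"x":72,"y":-40,"z":20,"rx":0,"ry":0,"rz":0,"claw":0},{"x":72,"y":-40,"z":40,"rx":0,"ry":0,"rz":0,"claw":0}]'
python3 -c "
from h import *
to(467,213,91,65.6)
m=cv2.cvtColor(manip.get_image('top'),4)
a=manip.get_image('top')[185:245,140:220,::-1];b=manip.get_image('scene')[120:195,270:370,::-1]
cv2.imwrite('pics/s2.png',np.hstack([cv2.resize(a,(400,300)),cv2.resize(b,(400,300))]))"
```

```text
time: 9.0
tool_pos: [467.7, 209.3, 151.9]
ee_rot: [0.001, 0.84, 0.543, -0.001]
wrist_force: [0.4, 0.3, 0.1]
grip_width: 85.5
grasp_force: 0.0
t 9.0 pos [467.7 209.3 151.9] yaw 65.7 grip 85.5 0.0 -> shift [ 3.2 -2.2 60.9] rot [0.  0.1 0.1]
```

View pics/s2.png

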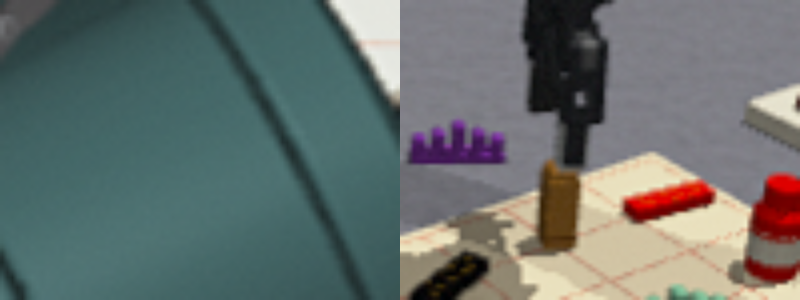

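The arm hides the top view. In the scene view the near finger (573,140) stands in front of the seal (560,205), as it should, so I descend and grip.

```bash
python3 -m creep '[{"x":3,"y":-2,"z":15,"rx":0,"ry":0,"rz":0,"claw":0},{"x":3,"y":-2,"z":30,"rx":0,"ry":0,"rz":0,"claw":0},{"x":3,"y":-2,"z":45,"rx":0,"ry":0,"rz":0,"claw":0},{"x":3,"y":-2,"z":57,"rx":0,"ry":0,"rz":0,"claw":0},{"x":3,"y":-2,"z":61,"rx":0,"ry":0,"rz":0,"claw":0}]'
python3 -m creep '[{"x":0,"y":0,"z":0,"rx":0,"ry":0,"rz":0,"claw":60},{"x":0,"y":0,"z":0,"rx":0,"ry":0,"rz":0,"claw":110},{"x":0,"y":0,"z":0,"rx":0,"ry":0,"rz":0,"claw":150},{"x":0,"y":0,"z":0,"rx":0,"ry":0,"rz":0,"claw":190},{"x":0,"y":0,"z":0,"rx":0,"ry":0,"rz":0,"claw":220}]' 40
python3 -m creep '[{"x":0,"y":0,"z":0,"rx":0,"ry":0,"rz":0,"claw":230},{"x":0,"y":0,"z":0,"rx":0,"ry":0,"rz":0,"claw":230},{"x":0,"y":0,"z":0,"rx":0,"ry":0,"rz":0,"claw":230},{"x":0,"y":0,"z":-10,"rx":0,"ry":0,"rz":0,"claw":230},{"x":0,"y":0,"z":-25,"rx":0,"ry":0,"rz":0,"claw":230}]'
python3 -c "
from h import *
to(588,-164,210,81.4)"
```

```text
time: 9.78
tool_pos: [466.5, 214.9, 90.8]
ee_rot: [0.0, 0.839, 0.544, -0.001]
wrist_force: [0.1, -0.5, -0.0]
grip_width: 85.4
grasp_force: 0.0
time: 10.4
tool_pos: [467.1, 215.2, 92.3]
ee_rot: [0.0, 0.839, 0.544, 0.0]
wrist_force: [-0.4, -0.6, 4.4]
grip_width: 24.5
grasp_force: 39.7
time: 11.02
tool_pos: [466.6, 214.8, 117.2]
ee_rot: [0.0, 0.839, 0.544, -0.001]
wrist_force: [0.1, 0.5, -2.9]
grip_width: 24.5
grasp_force: 39.3
t 11.03 pos [466.6 214.8 117.2] yaw 65.9 grip 24.5 39.3 -> shift [-296.1  265.6  -92.6] rot [ -0.1   0.1 -15.5]
```

```bash
python3 -m creep '[{"x":0,"y":0,"z":-50,"rx":0,"ry":0,"rz":0,"claw":230},{"x":-30,"y":27,"z":-90,"rx":0,"ry":0,"rz":-4,"claw":230},{"x":-73,"y":66,"z":-92,"rx":0,"ry":0,"rz":-8,"claw":230},{"x":-117,"y":105,"z":-92,"rx":0,"ry":0,"rz":-12,"claw":230},{"x":-160,"y":144,"z":-92,"rx":0,"ry":0,"rz":-15.5,"claw":230}]'
python3 -c "
from h import *
to(588,-164,140,81.4)"
```

```text
time: 11.65
tool_pos: [533.2, 8.1, 210.1]
ee_rot: [0.001, 0.758, 0.653, 0.0]
wrist_force: [-0.1, -0.0, -1.8]
grip_width: 24.3
grasp_force: 39.6
t 11.65 pos [533.2   8.1 210.1] yaw 81.5 grip 24.3 39.6 -> shift [-162.1   79.6   70.2] rot [0.1 0.  0.1]
```

```bash
python3 -m creep '[{"x":-50,"y":24,"z":0,"rx":0,"ry":0,"rz":0,"claw":230},{"x":-100,"y":49,"z":5,"rx":0,"ry":0,"rz":0,"claw":230},{"x":-145,"y":71,"z":20,"rx":0,"ry":0,"rz":0,"claw":230},{"x":-162,"y":80,"z":45,"rx":0,"ry":0,"rz":0,"claw":230},{"x":-162,"y":80,"z":70,"rx":0,"ry":0,"rz":0,"claw":230}]'
python3 -c "
from h import *
to(588,-164,101,81.4)
cv2.imwrite('pics/s3.png',cv2.resize(manip.get_image('scene')[140:290,100:300,::-1],None,fx=3,fy=3))"
```

```text
time: 12.28
tool_pos: [588.0, -165.8, 139.0]
ee_rot: [0.001, 0.76, 0.65, -0.0]
wrist_force: [0.2, 0.4, -0.7]
grip_width: 24.7
grasp_force: 39.6
t 12.28 pos [ 588.  -165.8  139. ] yaw 81.1 grip 24.7 39.6 -> shift [ 1.9 -0.3 38. ] rot [ 0.1  0.1 -0.3]
```

View pics/s3.png

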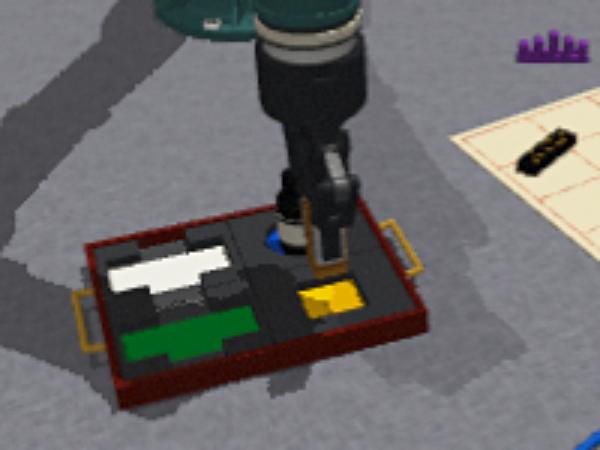

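The seal (328,255) hangs over the yellow pocket (332,298). I lower and release it.

```bash
python3 -m creep '[{"x":2,"y":0,"z":14,"rx":0,"ry":0,"rz":0,"claw":230},{"x":2,"y":0,"z":26,"rx":0,"ry":0,"rz":0,"claw":230},{"x":2,"y":0,"z":33,"rx":0,"ry":0,"rz":0,"claw":230},{"x":2,"y":0,"z":37,"rx":0,"ry":0,"rz":0,"claw":230},{"x":2,"y":0,"z":38,"rx":0,"ry":0,"rz":0,"claw":230}]'
python3 -m creep '[{"x":0,"y":0,"z":0.5,"rx":0,"ry":0,"rz":0,"claw":160},{"x":0,"y":0,"z":0.5,"rx":0,"ry":0,"rz":0,"claw":140},{"x":0,"y":0,"z":0.5,"rx":0,"ry":0,"rz":0,"claw":120},{"x":0,"y":0,"z":0.5,"rx":0,"ry":0,"rz":0,"claw":110},{"x":0,"y":0,"z":0.5,"rx":0,"ry":0,"rz":0,"claw":110}]'
python3 -m creep '[{"x":0,"y":0,"z":-15,"rx":0,"ry":0,"rz":0,"claw":110},{"x":0,"y":0,"z":-35,"rx":0,"ry":0,"rz":0,"claw":110},{"x":0,"y":0,"z":-60,"rx":0,"ry":0,"rz":0,"claw":110},{"x":0,"y":0,"z":-80,"rx":0,"ry":0,"rz":0,"claw":100},{"x":0,"y":0,"z":-90,"rx":0,"ry":0,"rz":0,"claw":80}]'
python3 -c "
from h import *
to(480,109,190,113.7)"
```

```text
time: 12.95
tool_pos: [588.2, -160.0, 100.9]
ee_rot: [0.0, 0.758, 0.652, -0.0]
wrist_force: [-0.3, -0.2, -1.4]
grip_width: 24.8
grasp_force: 39.6
time: 13.58
tool_pos: [588.1, -160.1, 100.5]
ee_rot: [0.0, 0.758, 0.652, 0.0]
wrist_force: [0.4, -0.2, 0.5]
grip_width: 48.6
grasp_force: 0.0
time: 14.2
tool_pos: [588.7, -160.2, 192.6]
ee_rot: [0.001, 0.758, 0.652, 0.001]
wrist_force: [-0.6, 0.5, 0.4]
grip_width: 58.7
grasp_force: 0.0
t 14.2 pos [ 588.7 -160.2  192.6] yaw 81.4 grip 58.7 0.0 -> shift [ 249.8 -147.9    2.1] rot [  0.2   0.1 -32.3]
```

```bash
python3 -m creep '[{"x":50,"y":-30,"z":0,"rx":0,"ry":0,"rz":-7,"claw":80},{"x":100,"y":-60,"z":0,"rx":0,"ry":0,"rz":-14,"claw":80},{"x":150,"y":-90,"z":0,"rx":0,"ry":0,"rz":-21,"claw":80},{"x":200,"y":-120,"z":0,"rx":0,"ry":0,"rz":-28,"claw":80},{"x":240,"y":-142,"z":0,"rx":0,"ry":0,"rz":-32,"claw":80}]'
python3 -m creep '[{"x":0,"y":0,"z":0,"rx":0,"ry":0,"rz":0,"claw":80},{"x":0,"y":0,"z":0,"rx":0,"ry":0,"rz":0,"claw":80},{"x":0,"y":0,"z":20,"rx":0,"ry":0,"rz":0,"claw":80},{"x":0,"y":0,"z":40,"rx":0,"ry":0,"rz":0,"claw":80},{"x":0,"y":0,"z":50,"rx":0,"ry":0,"rz":0,"claw":80}]'
python3 -c "
from h import *
to(480,109,77,113.7)
a=manip.get_image('scene')[170:280,100:250,::-1];b=manip.get_image('scene')[130:230,240:380,::-1]
cv2.imwrite('pics/k1.png',np.hstack([cv2.resize(a,(400,293)),cv2.resize(b,(400,293))]))"
```

```text
time: 14.82
tool_pos: [482.3, 100.7, 190.6]
ee_rot: [-0.0, 0.547, 0.837, 0.0]
wrist_force: [0.9, -1.1, -1.2]
grip_width: 58.4
grasp_force: 0.0
time: 15.45
tool_pos: [483.9, 96.5, 139.4]
ee_rot: [-0.0, 0.551, 0.835, -0.001]
wrist_force: [0.2, 0.8, 0.6]
grip_width: 58.7
grasp_force: 0.0
t 15.45 pos [483.9  96.5 139.4] yaw 113.2 grip 58.7 0.0 -> shift [13.1  1.4 62.4] rot [-0.1  0.1 -0.5]
```

View pics/k1.png

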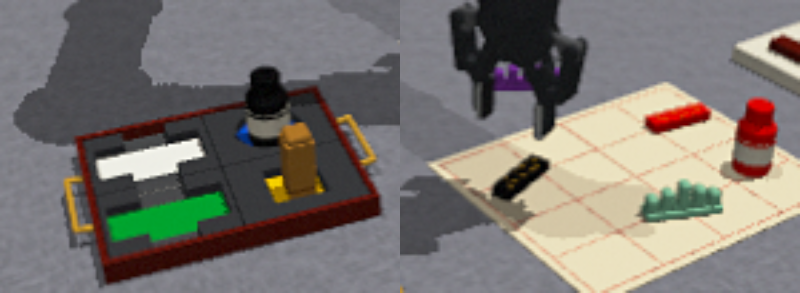

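The seal stands in the yellow pocket (297,160), and the fingers straddle the stick's line at (520,178). I descend on it.

```bash
python3 -m creep '[{"x":13,"y":1,"z":5,"rx":0,"ry":0,"rz":-0.5,"claw":80},{"x":13,"y":1,"z":25,"rx":0,"ry":0,"rz":-0.5,"claw":80},{"x":13,"y":1,"z":45,"rx":0,"ry":0,"rz":-0.5,"claw":80},{"x":13,"y":1,"z":58,"rx":0,"ry":0,"rz":-0.5,"claw":80},{"x":13,"y":1,"z":62.5,"rx":0,"ry":0,"rz":-0.5,"claw":80}]'
python3 -m creep '[{"x":0,"y":0,"z":0,"rx":0,"ry":0,"rz":0,"claw":110},{"x":0,"y":0,"z":0,"rx":0,"ry":0,"rz":0,"claw":140},{"x":0,"y":0,"z":0,"rx":0,"ry":0,"rz":0,"claw":170},{"x":0,"y":0,"z":0,"rx":0,"ry":0,"rz":0,"claw":200},{"x":0,"y":0,"z":0,"rx":0,"ry":0,"rz":0,"claw":230}]' 40
python3 -c "
from h import *
to(480,109,77,113.7)"
```

```text
time: 16.18
tool_pos: [479.3, 111.5, 77.5]
ee_rot: [-0.0, 0.545, 0.838, -0.0]
wrist_force: [-0.2, 0.1, -0.2]
grip_width: 58.5
grasp_force: 0.0
time: 16.8
tool_pos: [479.7, 110.9, 78.5]
ee_rot: [0.0, 0.546, 0.838, 0.0]
wrist_force: [-0.5, -0.1, 6.1]
grip_width: 20.6
grasp_force: 39.5
t 16.8 pos [479.7 110.9  78.5] yaw 113.9 grip 20.6 39.5 -> shift [-1.8 -0.5  1.5] rot [0.  0.  0.2]
```

```bash
python3 -m creep '[{"x":0,"y":0,"z":-15,"rx":0,"ry":0,"rz":0,"claw":230},{"x":0,"y":0,"z":-40,"rx":0,"ry":0,"rz":0,"claw":230},{"x":0,"y":0,"z":-80,"rx":0,"ry":0,"rz":0,"claw":230},{"x":0,"y":0,"z":-110,"rx":0,"ry":0,"rz":0,"claw":230},{"x":0,"y":0,"z":-120,"rx":0,"ry":0,"rz":0,"claw":230}]'
python3 -c "
from h import *
to(486,-261,198,81.4)"
```

```text
time: 17.42
tool_pos: [480.1, 110.9, 199.4]
ee_rot: [0.001, 0.546, 0.838, 0.001]
wrist_force: [-0.2, -0.3, -0.0]
grip_width: 20.5
grasp_force: 39.3
t 17.43 pos [480.1 110.9 199.4] yaw 113.8 grip 20.5 39.3 -> shift [-342.6 -144.9    1.1] rot [ 0.2 -0.  32.4]
```

```bash
python3 -m creep '[{"x":-40,"y":-17,"z":0,"rx":0,"ry":0,"rz":6,"claw":230},{"x":-95,"y":-40,"z":0,"rx":0,"ry":0,"rz":13,"claw":230},{"x":-150,"y":-63,"z":0,"rx":0,"ry":0,"rz":20,"claw":230},{"x":-205,"y":-87,"z":0,"rx":0,"ry":0,"rz":27,"claw":230},{"x":-260,"y":-110,"z":0,"rx":0,"ry":0,"rz":32.4,"claw":230}]'
python3 -c "
from h import *
to(486,-261,198,81.4)"
```

```text
time: 18.05
tool_pos: [483.3, -173.2, 197.0]
ee_rot: [-0.001, 0.759, 0.651, -0.0]
wrist_force: [0.7, 0.4, -0.5]
grip_width: 20.9
grasp_force: 39.3
t 18.05 pos [ 483.3 -173.2  197. ] yaw 81.3 grip 20.9 39.3 -> shift [-86.3  15.9  -1. ] rot [-0.1 -0.  -0.1]
```

```bash
python3 -m creep '[{"x":-40,"y":7,"z":0,"rx":0,"ry":0,"rz":0,"claw":230},{"x":-75,"y":14,"z":0,"rx":0,"ry":0,"rz":0,"claw":230},{"x":-83,"y":15,"z":10,"rx":0,"ry":0,"rz":0,"claw":230},{"x":-83,"y":15,"z":40,"rx":0,"ry":0,"rz":0,"claw":230},{"x":-83,"y":15,"z":75,"rx":0,"ry":0,"rz":0,"claw":230}]'
python3 -m creep '[{"x":0,"y":0,"z":0,"rx":0,"ry":0,"rz":0,"claw":230},{"x":0,"y":0,"z":0,"rx":0,"ry":0,"rz":0,"claw":230},{"x":0,"y":0,"z":0,"rx":0,"ry":0,"rz":0,"claw":230},{"x":0,"y":0,"z":0,"rx":0,"ry":0,"rz":0,"claw":230},{"x":0,"y":0,"z":0,"rx":0,"ry":0,"rz":0,"claw":230}]'
python3 -c "
from h import *
to(486,-261,86.5,81.4)
cv2.imwrite('pics/k2.png',cv2.resize(manip.get_image('scene')[150:290,100:270,::-1],None,fx=4,fy=4))"
```

```text
time: 18.68
tool_pos: [486.5, -254.5, 121.5]
ee_rot: [-0.0, 0.757, 0.653, 0.0]
wrist_force: [0.0, -0.4, -0.4]
grip_width: 20.6
grasp_force: 39.3
time: 19.3
tool_pos: [486.8, -255.9, 123.5]
ee_rot: [0.001, 0.758, 0.652, 0.0]
wrist_force: [0.5, 0.3, -0.2]
grip_width: 20.2
grasp_force: 39.3
t 19.3 pos [ 486.8 -255.9  123.5] yaw 81.5 grip 20.2 39.3 -> shift [-5.1 -0.1 37. ] rot [0.1 0.  0.1]
```

View pics/k2.png

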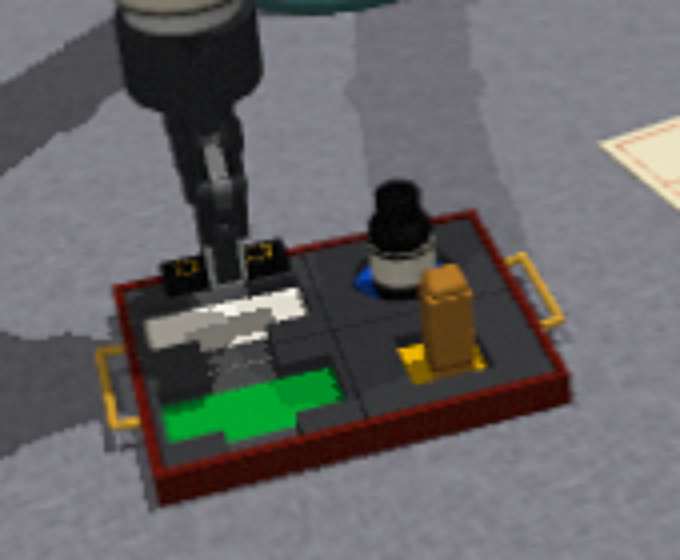

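The stick (225,265) is level and parallel over the white slot (225,317). I lower it and open the fingers about 7 mm each.

```bash
python3 -m creep '[{"x":-5,"y":0,"z":10,"rx":0,"ry":0,"rz":0,"claw":230},{"x":-5,"y":0,"z":20,"rx":0,"ry":0,"rz":0,"claw":230},{"x":-5,"y":0,"z":30,"rx":0,"ry":0,"rz":0,"claw":230},{"x":-5,"y":0,"z":35,"rx":0,"ry":0,"rz":0,"claw":230},{"x":-5,"y":0,"z":36,"rx":0,"ry":0,"rz":0,"claw":230}]'
python3 -m creep '[{"x":0,"y":0,"z":0.5,"rx":0,"ry":0,"rz":0,"claw":180},{"x":0,"y":0,"z":0.5,"rx":0,"ry":0,"rz":0,"claw":165},{"x":0,"y":0,"z":0.5,"rx":0,"ry":0,"rz":0,"claw":150},{"x":0,"y":0,"z":0.5,"rx":0,"ry":0,"rz":0,"claw":150},{"x":0,"y":0,"z":0.5,"rx":0,"ry":0,"rz":0,"claw":150}]'
python3 -m creep '[{"x":0,"y":0,"z":-15,"rx":0,"ry":0,"rz":0,"claw":150},{"x":0,"y":0,"z":-40,"rx":0,"ry":0,"rz":0,"claw":150},{"x":0,"y":0,"z":-75,"rx":0,"ry":0,"rz":0,"claw":150},{"x":0,"y":0,"z":-100,"rx":0,"ry":0,"rz":0,"claw":120},{"x":0,"y":0,"z":-110,"rx":0,"ry":0,"rz":0,"claw":100}]'
python3 -c "
from h import *
to(601,215.5,195,71.7)"
```

```text
time: 19.98
tool_pos: [485.5, -260.3, 86.5]
ee_rot: [-0.001, 0.758, 0.653, -0.0]
wrist_force: [-1.0, 0.6, 5.7]
grip_width: 20.6
grasp_force: 39.9
time: 20.6
tool_pos: [485.9, -260.7, 86.5]
ee_rot: [0.0, 0.758, 0.653, 0.0]
wrist_force: [-0.2, 0.1, 0.8]
grip_width: 35.1
grasp_force: 0.0
time: 21.22
tool_pos: [486.5, -260.9, 198.7]
ee_rot: [0.002, 0.758, 0.653, 0.001]
wrist_force: [-0.2, -0.0, -0.8]
grip_width: 52.3
grasp_force: 0.0
t 21.23 pos [ 486.5 -260.9  198.7] yaw 81.5 grip 52.3 0.0 -> shift [488.2  42.5   3.3] rot [0.2 0.  9.8]
```

```bash
python3 -m creep '[{"x":50,"y":4,"z":0,"rx":0,"ry":0,"rz":0,"claw":80},{"x":110,"y":9,"z":0,"rx":0,"ry":0,"rz":0,"claw":80},{"x":170,"y":14,"z":0,"rx":0,"ry":0,"rz":0,"claw":80},{"x":230,"y":20,"z":0,"rx":0,"ry":0,"rz":0,"claw":80},{"x":290,"y":25,"z":0,"rx":0,"ry":0,"rz":0,"claw":80}]'
python3 -m creep '[{"x":60,"y":5,"z":0,"rx":0,"ry":0,"rz":3,"claw":80},{"x":120,"y":10,"z":0,"rx":0,"ry":0,"rz":6,"claw":80},{"x":175,"y":15,"z":0,"rx":0,"ry":0,"rz":9,"claw":80},{"x":194,"y":17,"z":10,"rx":0,"ry":0,"rz":10,"claw":80},{"x":194,"y":17,"z":40,"rx":0,"ry":0,"rz":10,"claw":80}]'
python3 -m creep '[{"x":0,"y":0,"z":0,"rx":0,"ry":0,"rz":0,"claw":80},{"x":0,"y":0,"z":0,"rx":0,"ry":0,"rz":0,"claw":80},{"x":0,"y":0,"z":0,"rx":0,"ry":0,"rz":0,"claw":80},{"x":0,"y":0,"z":0,"rx":0,"ry":0,"rz":0,"claw":80},{"x":0,"y":0,"z":0,"rx":0,"ry":0,"rz":0,"claw":80}]'
python3 -c "
from h import *
to(601,215.5,87,71.7)
a=manip.get_image('scene')[170:280,100:250,::-1];b=manip.get_image('scene')[130:230,270:410,::-1]
cv2.imwrite('pics/r1.png',np.hstack([cv2.resize(a,(400,293)),cv2.resize(b,(400,293))]))"
```

```text
time: 21.85
tool_pos: [553.6, 24.2, 196.2]
ee_rot: [-0.0, 0.758, 0.652, -0.0]
wrist_force: [0.6, -0.7, 0.4]
grip_width: 58.4
grasp_force: 0.0
time: 22.48
tool_pos: [600.1, 215.9, 157.3]
ee_rot: [-0.0, 0.81, 0.586, 0.003]
wrist_force: [-0.6, 0.4, -0.4]
grip_width: 58.7
grasp_force: 0.0
time: 23.1
tool_pos: [599.4, 211.6, 157.0]
ee_rot: [0.0, 0.812, 0.584, 0.0]
wrist_force: [-0.2, -0.2, -0.0]
grip_width: 58.7
grasp_force: 0.0
t 23.1 pos [599.4 211.6 157. ] yaw 71.5 grip 58.7 0.0 -> shift [ 4.1  0.3 70. ] rot [ 0.  -0.  -0.2]
```

View pics/r1.png

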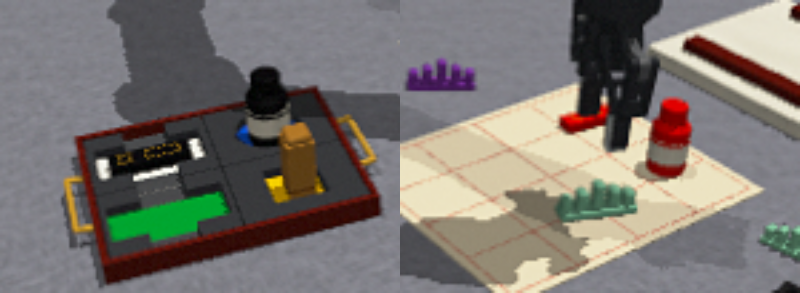

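The stick lies in the white slot (150,155). Now I grip the rest (597,202) by its middle peak.

```bash
python3 -m creep '[{"x":4,"y":0,"z":20,"rx":0,"ry":0,"rz":0,"claw":80},{"x":4,"y":0,"z":40,"rx":0,"ry":0,"rz":0,"claw":80},{"x":4,"y":0,"z":58,"rx":0,"ry":0,"rz":0,"claw":80},{"x":4,"y":0,"z":68,"rx":0,"ry":0,"rz":0,"claw":80},{"x":4,"y":0,"z":71,"rx":0,"ry":0,"rz":0,"claw":80}]'
python3 -m creep '[{"x":0,"y":0,"z":0,"rx":0,"ry":0,"rz":0,"claw":110},{"x":0,"y":0,"z":0,"rx":0,"ry":0,"rz":0,"claw":140},{"x":0,"y":0,"z":0,"rx":0,"ry":0,"rz":0,"claw":170},{"x":0,"y":0,"z":0,"rx":0,"ry":0,"rz":0,"claw":200},{"x":0,"y":0,"z":0,"rx":0,"ry":0,"rz":0,"claw":240}]' 40
python3 -m creep '[{"x":0,"y":0,"z":0,"rx":0,"ry":0,"rz":0,"claw":240},{"x":0,"y":0,"z":0,"rx":0,"ry":0,"rz":0,"claw":240},{"x":0,"y":0,"z":-5,"rx":0,"ry":0,"rz":0,"claw":240},{"x":0,"y":0,"z":-15,"rx":0,"ry":0,"rz":0,"claw":240},{"x":0,"y":0,"z":-40,"rx":0,"ry":0,"rz":0,"claw":240}]'
python3 -c "
from h import *
to(570,-275,200,81.4)"
```

```text
time: 23.82
tool_pos: [600.0, 215.4, 84.1]
ee_rot: [-0.0, 0.812, 0.584, -0.001]
wrist_force: [-0.3, 0.4, 0.2]
grip_width: 58.3
grasp_force: 0.0
time: 24.45
tool_pos: [600.7, 215.7, 85.9]
ee_rot: [0.0, 0.812, 0.584, 0.0]
wrist_force: [-0.8, -0.1, 2.9]
grip_width: 15.2
grasp_force: 39.3
time: 25.08
tool_pos: [599.4, 215.1, 124.8]
ee_rot: [-0.0, 0.812, 0.584, -0.002]
wrist_force: [0.6, -0.0, -1.5]
grip_width: 15.3
grasp_force: 39.0
t 25.07 pos [599.4 215.1 124.8] yaw 71.5 grip 15.3 39.0 -> shift [-474.2  127.6  -74.5] rot [-0.1  0.1 -9.9]
```

```bash
python3 -m creep '[{"x":0,"y":0,"z":-40,"rx":0,"ry":0,"rz":0,"claw":240},{"x":-30,"y":8,"z":-75,"rx":0,"ry":0,"rz":0,"claw":240},{"x":-85,"y":23,"z":-80,"rx":0,"ry":0,"rz":0,"claw":240},{"x":-140,"y":38,"z":-80,"rx":0,"ry":0,"rz":0,"claw":240},{"x":-195,"y":52,"z":-80,"rx":0,"ry":0,"rz":0,"claw":240}]'
python3 -m creep '[{"x":-55,"y":15,"z":0,"rx":0,"ry":0,"rz":-2,"claw":240},{"x":-110,"y":30,"z":0,"rx":0,"ry":0,"rz":-4,"claw":240},{"x":-165,"y":45,"z":0,"rx":0,"ry":0,"rz":-6,"claw":240},{"x":-220,"y":60,"z":0,"rx":0,"ry":0,"rz":-8,"claw":240},{"x":-270,"y":73,"z":0,"rx":0,"ry":0,"rz":-10,"claw":240}]'
python3 -m creep '[{"x":-8,"y":1,"z":0,"rx":0,"ry":0,"rz":0,"claw":240},{"x":-8,"y":1,"z":10,"rx":0,"ry":0,"rz":0,"claw":240},{"x":-8,"y":1,"z":40,"rx":0,"ry":0,"rz":0,"claw":240},{"x":-8,"y":1,"z":65,"rx":0,"ry":0,"rz":0,"claw":240},{"x":-8,"y":1,"z":65,"rx":0,"ry":0,"rz":0,"claw":240}]'
python3 -c "
from h import *
to(570,-275,94,81.4)
cv2.imwrite('pics/r2.png',cv2.resize(manip.get_image('scene')[150:290,100:270,::-1],None,fx=4,fy=4))"
```

```text
time: 25.7
tool_pos: [587.6, 12.3, 206.1]
ee_rot: [0.0, 0.812, 0.584, 0.0]
wrist_force: [0.1, 0.0, -1.0]
grip_width: 15.2
grasp_force: 39.0
time: 26.32
tool_pos: [570.5, -267.5, 205.7]
ee_rot: [0.0, 0.758, 0.653, -0.0]
wrist_force: [0.7, 0.5, -0.2]
grip_width: 14.7
grasp_force: 39.0
time: 26.95
tool_pos: [569.9, -269.8, 138.2]
ee_rot: [-0.003, 0.756, 0.654, -0.001]
wrist_force: [0.2, 0.8, -0.5]
grip_width: 15.3
grasp_force: 39.1
t 26.95 pos [ 569.9 -269.8  138.2] yaw 81.7 grip 15.3 39.1 -> shift [-5.3  1.1 44.2] rot [-0.3 -0.1  0.3]
```

View pics/r2.png

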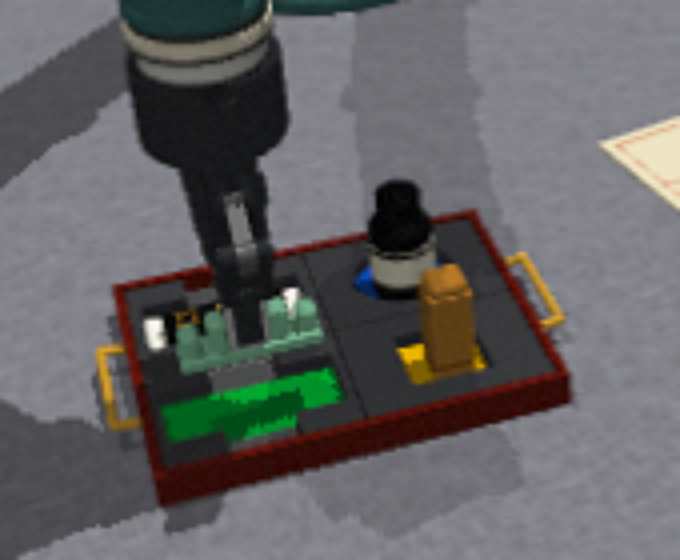

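The rest (250,345) is parallel over the green slot (252,400). I lower it and release with a small opening.

```bash
python3 -m creep '[{"x":-4,"y":1,"z":12,"rx":0,"ry":0,"rz":0,"claw":240},{"x":-4,"y":1,"z":24,"rx":0,"ry":0,"rz":0,"claw":240},{"x":-4,"y":1,"z":35,"rx":0,"ry":0,"rz":0,"claw":240},{"x":-4,"y":1,"z":42,"rx":0,"ry":0,"rz":0,"claw":240},{"x":-4,"y":1,"z":44,"rx":0,"ry":0,"rz":0,"claw":240}]'
python3 -m creep '[{"x":0,"y":0,"z":0,"rx":0,"ry":0,"rz":0,"claw":240},{"x":0,"y":0,"z":0,"rx":0,"ry":0,"rz":0,"claw":240},{"x":0,"y":0,"z":0,"rx":0,"ry":0,"rz":0,"claw":190},{"x":0,"y":0,"z":0,"rx":0,"ry":0,"rz":0,"claw":170},{"x":0,"y":0,"z":0,"rx":0,"ry":0,"rz":0,"claw":165}]'
python3 -m creep '[{"x":0,"y":0,"z":0,"rx":0,"ry":0,"rz":0,"claw":160},{"x":0,"y":0,"z":-20,"rx":0,"ry":0,"rz":0,"claw":160},{"x":0,"y":0,"z":-50,"rx":0,"ry":0,"rz":0,"claw":160},{"x":0,"y":0,"z":-100,"rx":0,"ry":0,"rz":0,"claw":160},{"x":0,"y":0,"z":-150,"rx":0,"ry":0,"rz":0,"claw":160}]'
python3 -m creep '[{"x":-50,"y":0,"z":0,"rx":0,"ry":0,"rz":0,"claw":100},{"x":-100,"y":0,"z":0,"rx":0,"ry":0,"rz":0,"claw":100},{"x":-150,"y":0,"z":0,"rx":0,"ry":0,"rz":0,"claw":100},{"x":-200,"y":0,"z":0,"rx":0,"ry":0,"rz":0,"claw":100},{"x":-200,"y":0,"z":0,"rx":0,"ry":0,"rz":0,"claw":100}]'
python3 -c "
from h import *
a=manip.get_image('scene')[150:280,100:275,::-1];b=manip.get_image('top')[140:250,108:390,::-1]
cv2.imwrite('pics/f.png',np.vstack([cv2.resize(a,(400,297)),cv2.resize(b,(760,296))[:,:400]]) if 0 else np.vstack([np.hstack([cv2.resize(a,(400,297)),np.zeros((297,360,3),np.uint8)]),cv2.resize(b,(760,296))]))"
```

```text
time: 27.62
tool_pos: [571.1, -277.1, 95.7]
ee_rot: [-0.0, 0.758, 0.653, -0.0]
wrist_force: [-0.3, -0.4, -0.2]
grip_width: 14.7
grasp_force: 39.1
time: 28.25
tool_pos: [571.5, -277.3, 96.6]
ee_rot: [0.0, 0.758, 0.653, 0.0]
wrist_force: [-0.4, -0.7, -0.5]
grip_width: 30.2
grasp_force: 0.0
time: 28.88
tool_pos: [571.3, -277.1, 249.1]
ee_rot: [0.0, 0.758, 0.653, 0.0]
wrist_force: [0.7, -0.1, -0.3]
grip_width: 31.7
grasp_force: 0.0
time: 29.5
tool_pos: [538.4, -481.9, 247.4]
ee_rot: [0.002, 0.761, 0.649, -0.002]
wrist_force: [-1.4, 0.8, -0.1]
grip_width: 52.0
grasp_force: 0.0
```

View pics/f.png

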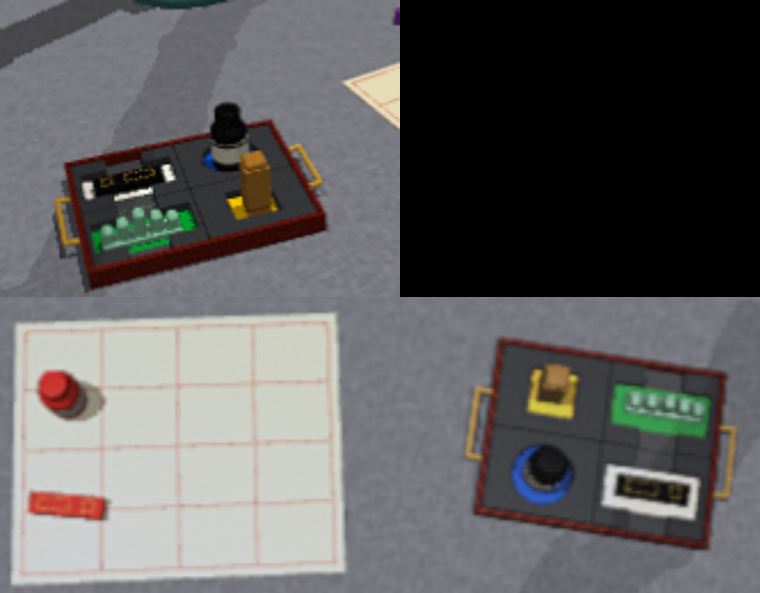

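All four pieces sit in their cut-outs: seal (553,385), bottle (545,470), rest (665,405) and stick (652,488). The red bottle (62,395) and red stick (67,506) have not moved, so I hand in.

```bash
python3 -c "
from cell import manip
print(manip.finish_job())"
```

```text
the job is handed in; nothing more can be done
None
```

The job is handed in: the bottle, seal, stick and rest are each in their own cut-out, packed in that order in about 30 s, and the red bottle and red stick were not touched.

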